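# Make up two sewing project trays

## Task

Make up the two project trays for the sewing class from the stock on the cutting mat: the wooden tray gets the red thread, the blue thread and the white-lidded button jar, the charcoal tray gets the green thread and the pink tape measure. Stand each thread spool upright in a thread pocket of its own (the two small pockets at the far end of a tray) and set the button jar upright, or the tape measure flat with its white button up, on the floor of the wide bay. Leave the yellow thread, the black-lidded jar of press studs and the bobbin box where they are.

Things in the scene. Friction and masses are not known exactly. Their poses are not given: they have to be found in the camera images.
- tray_wood: Brown wooden open tray, fixed, 168 (x) by 156 (y) mm; walls 18 high, 4 thick, floor 4 thick. Origin: centre of underside, z up. Its +x half, always the far one from the robot, has two thread pockets, each 66 (x) by 72 (y) inside, centres x 47, y +38 and -38, a wall between them; its -x half is one wide bay, 90 (x) by 148 (y) inside, centre x -35, y 0. All walls are 18 high.
- tray_dark: Charcoal, nearly black open tray, fixed, 168 (x) by 156 (y) mm; walls 18 high, 4 thick, floor 4 thick. Origin: centre of underside, z up. Its +x half, always the far one from the robot, has two thread pockets, each 66 (x) by 72 (y) inside, centres x 47, y +38 and -38, a wall between them; its -x half is one wide bay, 90 (x) by 148 (y) inside, centre x -35, y 0. All walls are 18 high.
- spool_red: A spool of red sewing thread standing upright: a red wound cylinder 38 mm across from 3 to 56 mm up, on a white base flange 42 mm across; 60 mm tall in all, with a short white core 16 mm across and a dark hole on top. 60 g or so. Origin: centre of its underside; z up along the core.
- spool_blue: A spool of blue sewing thread standing upright: a blue wound cylinder 38 mm across from 3 to 56 mm up, on a white base flange 42 mm across; 60 mm tall in all, with a short white core 16 mm across and a dark hole on top. 60 g or so. Origin: centre of its underside; z up along the core.
- spool_green: A spool of green sewing thread standing upright: a green wound cylinder 38 mm across from 3 to 56 mm up, on a white base flange 42 mm across; 60 mm tall in all, with a short white core 16 mm across and a dark hole on top. 60 g or so. Origin: centre of its underside; z up along the core.
- button_jar: Button jar: clear round jar 46 mm across with a plain white screw lid that has a blue sample button on it (2 mm thick), coloured buttons inside; the lid is 48 mm across and reaches from 42 to 55 mm up. 110 g or so. Origin: centre of its underside; z up.
- tape_measure: Roll-up tape measure lying flat: pink square case with rounded edges, 50 x 50 x 20 mm, with a white button 26 mm across and 2 mm high in the middle of its top and a small steel tab on its -x side, which stands out 3.5 mm. 70 g or so. Origin: centre of its underside; x and y along the sides of the case, z up.
- spool_yellow: Not part of any kit, to be left where it stands: a spool of yellow sewing thread standing upright: a yellow wound cylinder 38 mm across from 3 to 56 mm up, on a white base flange 42 mm across; 60 mm tall in all, with a short white core 16 mm across and a dark hole on top. 60 g or so. Origin: centre of its underside; z up along the core.
- stud_jar: Not part of any kit, to be left where it stands: jar of press studs: clear round jar 46 mm across with a black screw lid that has a steel press stud on it (3 mm), grey studs inside; the lid is 48 mm across and reaches from 42 to 55 mm up. 110 g or so. Origin: centre of its underside; z up.
- bobbin_box: Not part of any kit, to be left where it stands: flat clear box with six coloured bobbins, 68 mm (its x) by 48 mm (its y) by 20 mm high, lying flat. 80 g or so. Origin: centre of its underside; z up.
Mind the look-alikes: they are no part of the job. Of the things that look like the spool_red, take the one that is farthest from the robot's base at the start.

How it is judged:
By the outcome, as a careful person would: the job done as asked, in the order asked, and still so for the second after the job is handed in, with the robot touching nothing.
It also fails if it takes over 115 s, if anything falls off the work surface, if the arm or the gripper's body presses on something with over 40 N, if the wrist force passes 120 N, or if a joint passes its speed limit or range.

## Robot

A 6-joint arm with a two-finger parallel gripper is mounted at the origin on the work surface. World frame = base frame: x ahead of the robot, y to its left, z up, the work surface at z = 0. Lengths are in m, angles in rad, forces in N, time in s.
With the tool pointing down it reaches from about 0.3 to 0.775 m from the base axis. Payload 14.6 kg.
Tool frame: the origin (TCP) lies midway between the tips of the shut fingers; the grasp point (between the pads) lies 19 mm behind it; z points along the fingers, y is the direction in which the jaws open and shut (so a half turn about z gives the same grasp; the last joint's range is limited). The gripper opens to 94 mm and grips with 3 to 60 N. Pads are 16 mm wide; open, the fingers measure 119 mm over their backs; the gripper's body (75 mm by 177 mm) begins 78 mm behind the grasp point.
Start: joints at [-1.219, 0.3, 1.521, -0, 1.321, -0.067], TCP at [0.224, -0.502, 0.205] pointing down, gripper open.
Joint ranges: [-3.03, 3.03], [-0.79, 2.21], [0.23, 2.52], [-1.04, 4.18], [0, 3.07], [-2.55, 2.55]. Speed limits (rad/s): [2.22, 2.22, 2.57, 3.14, 3.14, 3.14].

## Interface

Orientations are given as [roll, pitch, yaw] about the fixed x, y, z axes, in that order (R = Rz(yaw) Ry(pitch) Rx(roll)).
In Python, from station import readout, imaging, job gives the robot as it stands.
- The arm moves only by the tool arm_command, never from a script. Its argument "increments" is a list of rows, each an object with "gripper": the opening, from 0 (shut) to 1 (fully open); "slide": the shift along the world's x, y, z in m, a list of three; "yaw": the turn about the world's z in rad. A call has 1 to 8 rows; each row is the pose to reach, as a shift and turn from the pose commanded when the call began; what a row does not reach only later rows make up. A row lasts 1/8 s, in which the tool goes at most 62.5 mm and 10.7 degrees, less where a joint would pass 70% of its speed; a pose out of reach is approached as far as the arm can. A call with a gripper value outside its range is refused whole. The fingers move at their own pace and stop on an object; "grip_force" is the grip in N (left out, the last holds). Time passes only in rows, so rows that repeat a pose let the fingers close. It gives the time, the measured TCP pose, the force and the opening at its end, in the units of the state.
- readout.get_obs(): the state, without advancing time (a new reading comes with each control period).
- imaging.camera(name): name is "side" or "top" or "wrist"; returns a dict with "color" (420x560x3 uint8, red, green, blue), "mtx" (3x3 intrinsics, pixels), "D" ([k1, k2, p1, p2, k3] as OpenCV has them; the pictures are not rectified), "rvec" (rotation vector, rad) and "tvec" (3), from world to camera coordinates, as OpenCV has them. Camera axes: x right, y down, z forward; pixel columns grow to the right and rows downward; lengths in m; the calibration is good to about 2 mm. A picture is of the moment at which its call begins. There is no depth.
- job.hand_in(): hands the job in, once; it reports no verdict.
The state is a dict: "time_s": time; "qpos": joint angles; "joint_vel": joint speeds; "tau": joint torques, N m; "ee_pos": TCP position; "eef_rot": TCP orientation; "force": force on the tool from outside, world axes, zero at the start; "moment": the same for the moment, N m; "grip_width": finger opening in m.
Only numpy, scipy, OpenCV 4.12 (cv2) and the standard library are available. Lean on these libraries where they do the work, as an engineer would, in place of code of your own. Each camera call takes 0.05 s, during which the arm holds its last target. There are 200 camera calls.

## Working session

There is one attempt and no reset: what is moved stays moved. The work goes in short steps, Python scripts to look and compute and a tool call to move; the robot and the scene stay as the last step left them, time stands still between calls to the robot, and variables do not carry over. Pictures are saved under pics/ and viewed, about 12 in all and at most 16, crops included, and the job is handed in when it is done.

Besides the shell and the picture viewer there is one more tool, called after "Emit:" by a JSON object that holds its "method" and its "body". arm_command: Moves the arm, as the interface text tells. Its arguments: {"type":"object","properties":{"increments":{"type":"array","items":{"type":"object","properties":{"gripper":{"type":"number"},"slide":{"type":"array","items":{"type":"number"}},"yaw":{"type":"number"}}}},"grip_force":{"type":"number"}},"required":["increments"]}

```bash
mkdir -p pics; cat > h.py <<'E'
import numpy as np, cv2, json
from station import readout, imaging, job
def shot(name, fn):
    c=imaging.camera(name); cv2.imwrite('pics/'+fn+'.png',c['color'][:,:,::-1]); np.savez('pics/'+fn+'.npz',**c); return c
def load(fn): return dict(np.load('pics/'+fn+'.npz'))
def ray(c,uv,z):
    p=cv2.undistortPoints(np.array([[uv]],float),c['mtx'],c['D'])[0,0]
    R=cv2.Rodrigues(c['rvec'])[0]; t=np.ravel(c['tvec'])
    o=-R.T@t; d=R.T@np.array([p[0],p[1],1]); return o+d*(z-o[2])/d[2]
def proj(c,P): return cv2.projectPoints(np.array(P,float).reshape(-1,3),c['rvec'],c['tvec'],c['mtx'],c['D'])[0][:,0]
E
python3 - <<'E'
from h import *
a=shot('top','top0'); b=shot('side','side0')
for c in (a,b): print(-cv2.Rodrigues(c['rvec'])[0].T@np.ravel(c['tvec']))
o=readout.get_obs(); print(o['ee_pos'],o['eef_rot'],o['grip_width'],o['time_s'])
E
```

```text
[0.40618421 0.01915984 1.12458579]
[0.46626291 0.7086992  0.64315218]
[ 0.22356927 -0.50226611  0.20495372] [-3.14060673e+00 -6.91875979e-05  4.18753511e-01] 0.09396218372679604 0.1
```

View pics/top0.png

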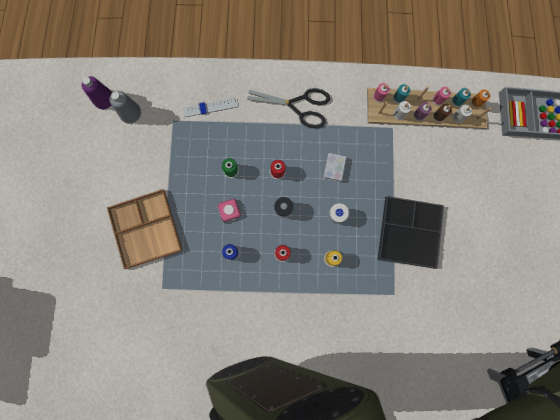

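View pics/side0.png

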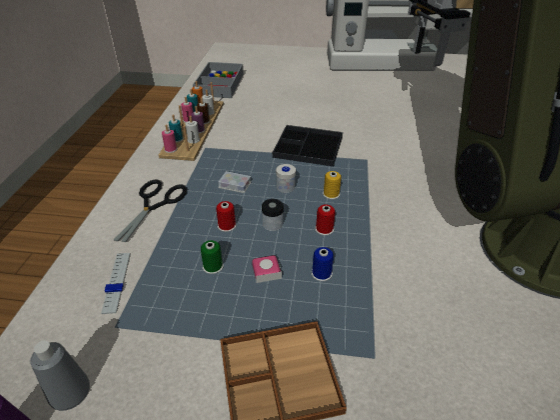

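The top view (far = up, left = +y) shows green (229,167), far red (278,168), tape (229,210), blue (230,252), near red (283,253), white jar (339,212), stud jar (284,206), yellow (333,258) and bobbin box (335,167). The wooden tray is at left and the dark tray at right. The side view agrees.

```bash
python3 - <<'E'
from h import *
T=load('top0');S=load('side0')
def near(c,uv,f,r):
    h=cv2.cvtColor(c['color'],cv2.COLOR_RGB2HSV).astype(int); yy,xx=np.mgrid[:420,:560]
    m=f(h)&((xx-uv[0])**2+(yy-uv[1])**2<r*r)
    n,l,s,cen=cv2.connectedComponentsWithStats(m.astype(np.uint8))
    k=1+np.argmax(s[1:,4]) if n>1 else 0
    x,y,w,hh,_=s[k]
    return (x+w/2-.5,y+hh/2-.5),s[k],m&(l==k)
wh=lambda h:(h[...,1]<60)&(h[...,2]>130)
for n,t,s,z in [('green',(230,164),(211,243),.06),('red',(278,164),(227,204),.06),('blue',(230,250),(323,250),.06),('nearred',(283,250),(326,208),.06),('yellow',(333,257),(333,174),.06),('jar',(339,212),(286,170),.055),('tape',(228,210),(265,265),.022)]:
    a,sa,_=near(T,t,wh,13 if n=='jar' else 8); b,sb,_=near(S,s,wh,13 if n=='jar' else 9)
    print(n,sa,ray(T,a,z).round(4),sb,ray(S,b,z).round(4))
a,sa,m=near(T,(229,210),lambda h:(h[...,1]>80)&(h[...,0]>150),20)
r=cv2.minAreaRect(np.argwhere(m)[:,::-1].astype(np.float32)); print('tape',r)
for p in cv2.boxPoints(r): print(ray(T,p,.018).round(3))
# trays
h=cv2.cvtColor(T['color'],cv2.COLOR_RGB2HSV).astype(int)
for n,f,uv in [('wood',lambda h:(h[...,1]>85)&(h[...,0]<25),(145,229)),('dark',lambda h:h[...,2]<65,(412,232))]:
    a,sa,m=near(T,uv,f,55)
    r=cv2.minAreaRect(np.argwhere(m)[:,::-1].astype(np.float32)); P=np.array([ray(T,p,.018) for p in cv2.boxPoints(r)])
    print(n,sa,r,P.round(4).tolist(),'c',P.mean(0).round(4),'sides',np.linalg.norm(np.diff(P,axis=0),axis=1).round(3))
top=cv2.resize(T['color'][180:275,100:450],None,fx=2.25,fy=2.25,interpolation=cv2.INTER_CUBIC)
E
```

```text
green [225 162   7   6  20] [0.6751 0.1365 0.06  ] [206 242   8   7  21] [0.676  0.1376 0.06  ]
red [275 166   7   3   9] [0.6724 0.0106 0.06  ] [222 203   7   5  13] [0.6743 0.015  0.06  ]
blue [226 249   7   6  20] [0.4572 0.1245 0.06  ] [320 249   8   7  24] [0.4585 0.1269 0.06  ]
nearred [280 250   6   6  18] [ 0.4585 -0.0062  0.06  ] [324 209   6   2   8] [0.4592 0.0006 0.06  ]
yellow [332 255   7   6  18] [ 0.4495 -0.1353  0.06  ] [330 172   7   5  13] [ 0.4506 -0.1314  0.06  ]
jar [329 203  20  19 242] [ 0.5632 -0.1437  0.055 ] [276 164  20  15 171] [ 0.5628 -0.1356  0.055 ]
tape [224 205  10  10  79] [0.5663 0.1341 0.022 ] [260 259  13  10 100] [0.5675 0.1356 0.022 ]
tape ((228.60000610351562, 209.80001831054688), (18.973661422729492, 18.973661422729492), 71.56504821777344)
[0.581 0.166 0.018]
[0.598 0.12  0.018]
[0.551 0.103 0.018]
[0.535 0.148 0.018]
wood [ 107  190   75   79 3861] ((143.42010498046875, 228.736328125), (65.10665893554688, 60.87255096435547), 73.1416015625) [[0.5657, 0.4591, 0.018], [0.6165, 0.3075, 0.018], [0.4566, 0.2487, 0.018], [0.4065, 0.3969, 0.018]] c [0.5113 0.353  0.018 ] sides [0.16  0.17  0.156]
dark [ 378  197   65   71 3675] ((410.4628601074219, 232.30245971679688), (59.152099609375, 64.60238647460938), 7.001267433166504) [[0.4453, -0.2504, 0.018], [0.6129, -0.272, 0.018], [0.5987, -0.431, 0.018], [0.4296, -0.4059, 0.018]] c [ 0.5216 -0.3398  0.018 ] sides [0.169 0.16  0.171]
```

Emit:
{"method": "arm_command", "body": {"increments": [{"slide": [0.45,0.515,-0.025],"gripper": 0.9},{"slide": [0.45,0.515,-0.025]},{"slide": [0.45,0.515,-0.025]},{"slide": [0.45,0.515,-0.025]},{"slide": [0.45,0.515,-0.025]},{"slide": [0.45,0.515,-0.025]},{"slide": [0.45,0.515,-0.025]},{"slide": [0.45,0.515,-0.025]}]}}

```text
invalid input
```

Each row may need every field.

Emit:
{"method": "arm_command", "body": {"increments": [{"slide": [0.45,0.515,-0.025],"yaw": 0,"gripper": 0.9},{"slide": [0.45,0.515,-0.025],"yaw": 0,"gripper": 0.9},{"slide": [0.45,0.515,-0.025],"yaw": 0,"gripper": 0.9},{"slide": [0.45,0.515,-0.025],"yaw": 0,"gripper": 0.9},{"slide": [0.45,0.515,-0.025],"yaw": 0,"gripper": 0.9},{"slide": [0.45,0.515,-0.025],"yaw": 0,"gripper": 0.9},{"slide": [0.45,0.515,-0.025],"yaw": 0,"gripper": 0.9},{"slide": [0.45,0.515,-0.025],"yaw": 0,"gripper": 0.9}], "grip_force": 15}}

```text
time_s: 1.1
ee_pos: [0.5534, -0.1244, 0.1869]
eef_rot: [-3.141, 0.0, 0.419]
force: [0.1, -0.6, 0.5]
grip_width: 0.0851
```

Emit:
{"method": "arm_command", "body": {"increments": [{"slide": [0.12,0.137,-0.007],"yaw": 0,"gripper": 0.9},{"slide": [0.12,0.137,-0.007],"yaw": 0,"gripper": 0.9},{"slide": [0.12,0.137,-0.007],"yaw": 0,"gripper": 0.9},{"slide": [0.12,0.137,-0.007],"yaw": 0,"gripper": 0.9},{"slide": [0.12,0.137,-0.007],"yaw": 0,"gripper": 0.9},{"slide": [0.12,0.137,-0.007],"yaw": 0,"gripper": 0.9}]}}

```text
time_s: 1.85
ee_pos: [0.672, 0.0097, 0.1806]
eef_rot: [3.141, -0.0, 0.417]
force: [0.2, 0.9, 0.2]
grip_width: 0.0847
```

```bash
python3 - <<'E'
from h import *
w=shot('wrist','w1'); print(readout.get_obs()['ee_pos'], (-cv2.Rodrigues(w['rvec'])[0].T@np.ravel(w['tvec'])).round(3)); print(proj(w,[[.674,.0125,.06],[.675,.137,.06],[.567,.135,.022],[.674,.0125,.0]]).round(1))
E
```

```text
[0.67208028 0.00967666 0.18072002] [0.734 0.038 0.358]
[[280.7 196.1]
 [138.  133.1]
 [119.1 236.9]
 [280.9 183. ]]
```

View pics/w1.png

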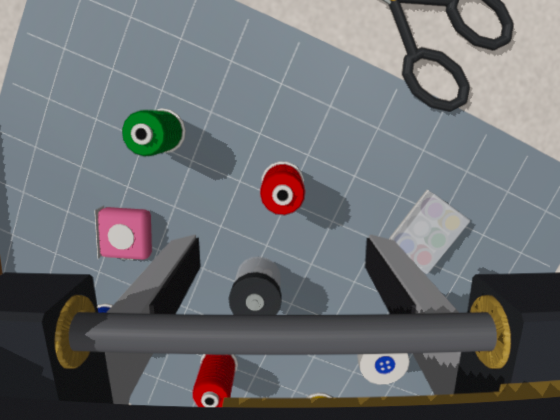

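The wrist view shows the red hole at (283,195), within 2–3 px of the prediction. The green hole is at (141,133), and the tape button at (121,237), with its steel tab on the left edge.

```bash
python3 - <<'E'
from h import *
w=load('w1')
print('red',ray(w,(283,195.5),.06),'green',ray(w,(141,133),.06),'btn',ray(w,(121,237),.022))
h=cv2.cvtColor(w['color'],cv2.COLOR_RGB2HSV).astype(int); m=((h[...,0]>155)&(h[...,0]<176)&(h[...,1]>80)); m[:, 200:]=0
p=np.argwhere(m)[:,::-1].astype(np.float32); r=cv2.minAreaRect(p); print(r)
for q in cv2.boxPoints(r): print(q,ray(w,q,.02).round(4))
print(readout.get_obs()['eef_rot'])
E
```

```text
red [0.67524423 0.01096587 0.06      ] green [0.67603934 0.13479713 0.06      ] btn [0.56767839 0.13326794 0.022     ]
((145.07411193847656, 296.590087890625), (194.35354614257812, 59.471221923828125), 72.34988403320312)
[ 87.27394 213.00375] [0.576  0.1718 0.02  ]
[143.9456 194.9719] [0.6153 0.1264 0.02  ]
[202.87428 380.17642] [0.4469 0.0038 0.02  ]
[146.20262 398.20828] [0.3965 0.0529 0.02  ]
[ 3.14130972e+00 -4.18804326e-04  4.17407205e-01]
```

Emit:
{"method": "arm_command", "body": {"increments": [{"slide": [0.001,0.002,-0.06],"yaw": 0,"gripper": 0.9},{"slide": [0.001,0.002,-0.115],"yaw": 0,"gripper": 0.9},{"slide": [0.001,0.002,-0.157],"yaw": 0,"gripper": 0.9},{"slide": [0.001,0.002,-0.157],"yaw": 0,"gripper": 0.9},{"slide": [0.001,0.002,-0.157],"yaw": 0,"gripper": 0.9}]}}

```text
time_s: 2.52
ee_pos: [0.6744, 0.0124, 0.0257]
eef_rot: [3.14, -0.003, 0.418]
force: [-0.2, -0.2, 0.6]
grip_width: 0.0848
```

Emit:
{"method": "arm_command", "body": {"increments": [{"slide": [0,0,0],"yaw": 0,"gripper": 0.3},{"slide": [0,0,0],"yaw": 0,"gripper": 0.3},{"slide": [0,0,0],"yaw": 0,"gripper": 0.3},{"slide": [0,0,0],"yaw": 0,"gripper": 0.3},{"slide": [0,0,0],"yaw": 0,"gripper": 0.3},{"slide": [0,0,0.03],"yaw": 0,"gripper": 0.3},{"slide": [0,0,0.08],"yaw": 0,"gripper": 0.3},{"slide": [0,0,0.12],"yaw": 0,"gripper": 0.3}], "grip_force": 15}}

```text
time_s: 3.52
ee_pos: [0.6735, 0.0128, 0.1451]
eef_rot: [3.141, -0.001, 0.419]
force: [-0.1, -0.0, -0.5]
grip_width: 0.0372
```

Emit:
{"method": "arm_command", "body": {"increments": [{"slide": [-0.132,0.395,0],"yaw": -0.05,"gripper": 0.3},{"slide": [-0.132,0.395,0],"yaw": -0.05,"gripper": 0.3},{"slide": [-0.132,0.395,0],"yaw": -0.05,"gripper": 0.3},{"slide": [-0.132,0.395,0],"yaw": -0.05,"gripper": 0.3},{"slide": [-0.132,0.395,0],"yaw": -0.05,"gripper": 0.3},{"slide": [-0.132,0.395,0],"yaw": -0.05,"gripper": 0.3},{"slide": [-0.132,0.395,0],"yaw": -0.05,"gripper": 0.3},{"slide": [-0.132,0.395,0],"yaw": -0.05,"gripper": 0.3}]}}

```text
time_s: 4.53
ee_pos: [0.5399, 0.4103, 0.1427]
eef_rot: [-3.141, 0.001, 0.373]
force: [0.8, -0.5, -0.5]
grip_width: 0.0374
```

```bash
python3 - <<'E'
from h import *
w=shot('wrist','w2'); o=readout.get_obs(); print(o['ee_pos'],o['eef_rot'],o['force'])
c,s=np.cos(.36),np.sin(.36)
im=w['color'][:,:,::-1].copy()
def T(x,y,z): return [.511+c*x-s*y,.3555+s*x+c*y,z]
for (x0,x1,y0,y1) in [(.014,.08,.002,.074),(.014,.08,-.074,-.002),(-.08,.010,-.074,.074)]:
    q=proj(w,[T(x0,y0,.018),T(x1,y0,.018),T(x1,y1,.018),T(x0,y1,.018)])
    cv2.polylines(im,[q.astype(int)],True,(255,0,255),1)
cv2.imwrite('pics/w2o.png',im)
E
```

```text
[0.54080731 0.40858284 0.14280114] [3.14138000e+00 4.85814858e-04 3.70764466e-01] [-0.68143262 -0.21812409 -0.43829161]
```

View pics/w2o.png

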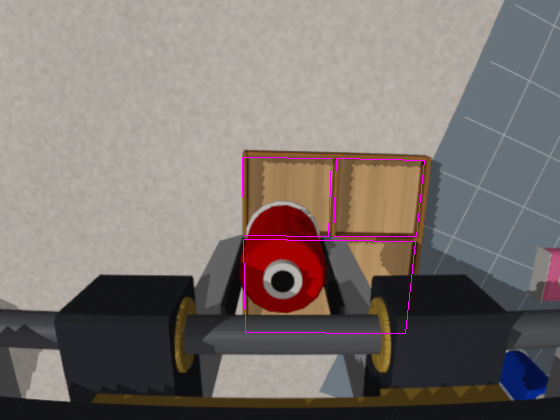

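The overlay of the estimated tray falls on the real walls within ~4 px (<3 mm): pocket divider at column 333, far wall at row 157. The spool is held upright. Lowering it now.

Emit:
{"method": "arm_command", "body": {"increments": [{"slide": [0.001,-0.002,-0.06],"yaw": 0,"gripper": 0.3},{"slide": [0.001,-0.002,-0.1],"yaw": 0,"gripper": 0.3},{"slide": [0.001,-0.002,-0.113],"yaw": 0,"gripper": 0.3},{"slide": [0.001,-0.002,-0.115],"yaw": 0,"gripper": 0.3},{"slide": [0.001,-0.002,-0.115],"yaw": 0,"gripper": 0.3},{"slide": [0.001,-0.002,-0.115],"yaw": 0,"gripper": 0.3}]}}

```text
time_s: 5.32
ee_pos: [0.543, 0.4061, 0.0297]
eef_rot: [-3.141, -0.002, 0.369]
force: [0.4, 1.4, -1.1]
grip_width: 0.0376
```

Emit:
{"method": "arm_command", "body": {"increments": [{"slide": [0,0,-0.0015],"yaw": 0,"gripper": 0.3},{"slide": [0,0,-0.0015],"yaw": 0,"gripper": 0.3},{"slide": [0,0,-0.0015],"yaw": 0,"gripper": 0.65},{"slide": [0,0,-0.0015],"yaw": 0,"gripper": 0.65},{"slide": [0,0,-0.0015],"yaw": 0,"gripper": 0.65},{"slide": [0,0,0.03],"yaw": 0,"gripper": 0.65},{"slide": [0,0,0.08],"yaw": 0,"gripper": 0.65},{"slide": [0,0,0.12],"yaw": 0,"gripper": 0.65}]}}

```text
time_s: 6.32
ee_pos: [0.5425, 0.4059, 0.1502]
eef_rot: [-3.141, -0.001, 0.369]
force: [-0.4, -1.0, 0.2]
grip_width: 0.0609
```

Emit:
{"method": "arm_command", "body": {"increments": [{"slide": [-0.0845,-0.2805,0],"yaw": 0,"gripper": 0.9},{"slide": [-0.0845,-0.2805,0],"yaw": 0,"gripper": 0.9},{"slide": [-0.0845,-0.2805,0],"yaw": 0,"gripper": 0.9},{"slide": [-0.0845,-0.2805,0],"yaw": 0,"gripper": 0.9},{"slide": [-0.0845,-0.2805,0],"yaw": 0,"gripper": 0.9},{"slide": [-0.0845,-0.2805,0],"yaw": 0,"gripper": 0.9},{"slide": [-0.0845,-0.2805,0],"yaw": 0,"gripper": 0.9},{"slide": [-0.0845,-0.2805,-0.03],"yaw": 0,"gripper": 0.9}]}}

```text
time_s: 7.32
ee_pos: [0.4593, 0.1265, 0.1192]
eef_rot: [3.141, -0.004, 0.37]
force: [0.4, 0.0, 0.2]
grip_width: 0.0847
```

```bash
python3 - <<'E'
from h import *
w=shot('wrist','w3'); t=shot('top','top3'); o=readout.get_obs(); print(o['ee_pos'],o['eef_rot'])
print(proj(w,[[.458,.1255,.06]]))
im=np.hstack([w['color'][100:340,150:420],cv2.resize(t['color'][180:275,95:195],(253,240))])[:,:,::-1]; cv2.imwrite('pics/c3.png',im)
E
```

```text
[0.45683508 0.12603028 0.11590703] [-3.14075346  0.00420512  0.37007336]
[[283.6805964  222.98238156]]
```

View pics/c3.png

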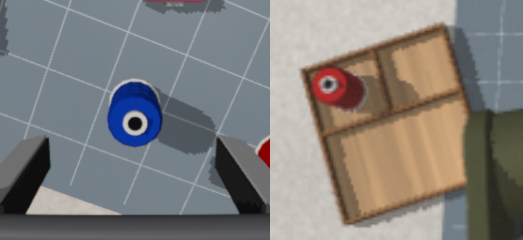

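Blue hole is at full-frame (285,224), within 2 px of the prediction. Red stands in the left far pocket.

Emit:
{"method": "arm_command", "body": {"increments": [{"slide": [0,0,-0.05],"yaw": 0,"gripper": 0.9},{"slide": [0,0,-0.0925],"yaw": 0,"gripper": 0.9},{"slide": [0,0,-0.0925],"yaw": 0,"gripper": 0.9},{"slide": [0,0,-0.0925],"yaw": 0,"gripper": 0.3},{"slide": [0,0,-0.0925],"yaw": 0,"gripper": 0.3},{"slide": [0,0,-0.0925],"yaw": 0,"gripper": 0.3},{"slide": [0,0,-0.0925],"yaw": 0,"gripper": 0.3},{"slide": [0,0,-0.0925],"yaw": 0,"gripper": 0.3}]}}

```text
time_s: 8.43
ee_pos: [0.458, 0.1253, 0.0259]
eef_rot: [3.142, -0.0, 0.369]
force: [-0.2, -0.1, 0.4]
grip_width: 0.0378
```

Emit:
{"method": "arm_command", "body": {"increments": [{"slide": [0,0,0.06],"yaw": 0,"gripper": 0.3},{"slide": [0,0,0.115],"yaw": 0,"gripper": 0.3},{"slide": [0.111,0.2105,0.115],"yaw": 0,"gripper": 0.3},{"slide": [0.111,0.2105,0.115],"yaw": 0,"gripper": 0.3},{"slide": [0.111,0.2105,0.115],"yaw": 0,"gripper": 0.3},{"slide": [0.111,0.2105,0.115],"yaw": 0,"gripper": 0.3},{"slide": [0.111,0.2105,0.115],"yaw": 0,"gripper": 0.3},{"slide": [0.111,0.2105,0.09],"yaw": 0,"gripper": 0.3}]}}

```text
time_s: 9.43
ee_pos: [0.5694, 0.3359, 0.1166]
eef_rot: [-3.141, -0.002, 0.369]
force: [0.2, 0.5, -1.1]
grip_width: 0.0378
```

Emit:
{"method": "arm_command", "body": {"increments": [{"slide": [0,0,-0.06],"yaw": 0,"gripper": 0.3},{"slide": [0,0,-0.08],"yaw": 0,"gripper": 0.3},{"slide": [0,0,-0.084],"yaw": 0,"gripper": 0.3},{"slide": [0,0,-0.084],"yaw": 0,"gripper": 0.3},{"slide": [0,0,-0.084],"yaw": 0,"gripper": 0.3}]}}

```text
time_s: 10.05
ee_pos: [0.5697, 0.3362, 0.0336]
eef_rot: [-3.141, -0.003, 0.369]
force: [0.3, -0.0, -0.0]
grip_width: 0.0375
```

Emit:
{"method": "arm_command", "body": {"increments": [{"slide": [0,0,-0.003],"yaw": 0,"gripper": 0.3},{"slide": [0,0,-0.0035],"yaw": 0,"gripper": 0.3},{"slide": [0,0,-0.0035],"yaw": 0,"gripper": 0.6},{"slide": [0,0,-0.0035],"yaw": 0,"gripper": 0.6},{"slide": [0,0,-0.0035],"yaw": 0,"gripper": 0.6},{"slide": [0,0,0.03],"yaw": 0,"gripper": 0.6},{"slide": [0,0,0.08],"yaw": 0,"gripper": 0.6},{"slide": [0,0,0.12],"yaw": 0,"gripper": 0.6}]}}

```text
time_s: 11.05
ee_pos: [0.569, 0.3359, 0.1536]
eef_rot: [-3.141, -0.001, 0.369]
force: [-0.1, 0.7, 0.3]
grip_width: 0.0564
```

Emit:
{"method": "arm_command", "body": {"increments": [{"slide": [-0.006,-0.478,0.01],"yaw": 0,"gripper": 0.95},{"slide": [-0.006,-0.478,0.01],"yaw": 0,"gripper": 0.95},{"slide": [-0.006,-0.478,0.01],"yaw": 0,"gripper": 0.95},{"slide": [-0.006,-0.478,0.01],"yaw": 0,"gripper": 0.95},{"slide": [-0.006,-0.478,0.01],"yaw": 0,"gripper": 0.95},{"slide": [-0.006,-0.478,0.01],"yaw": 0,"gripper": 0.95},{"slide": [-0.006,-0.478,0.01],"yaw": 0,"gripper": 0.95},{"slide": [-0.006,-0.478,0.01],"yaw": 0,"gripper": 0.95}]}}

```text
time_s: 12.05
ee_pos: [0.5625, -0.1449, 0.1618]
eef_rot: [3.141, -0.0, 0.367]
force: [1.5, 1.0, 0.2]
grip_width: 0.0894
```

Emit:
{"method": "arm_command", "body": {"increments": [{"slide": [0,0,0],"yaw": 0,"gripper": 0.95},{"slide": [0,0,0],"yaw": 0,"gripper": 0.95}]}}

```text
time_s: 12.3
ee_pos: [0.5629, -0.1415, 0.1615]
eef_rot: [-3.141, 0.0, 0.369]
force: [-0.2, 0.0, -0.4]
grip_width: 0.0895
```

```bash
python3 - <<'E'
from h import *
w=shot('wrist','w4'); o=readout.get_obs(); print(o['ee_pos'],o['eef_rot'])
h=cv2.cvtColor(w['color'],cv2.COLOR_RGB2HSV).astype(int)
m=((h[...,0]>100)&(h[...,0]<130)&(h[...,1]>150)&(h[...,2]>60)).astype(np.uint8)
n,l,s,c=cv2.connectedComponentsWithStats(m)
for i in range(1,n):
    if s[i,4]>20: print(s[i],c[i].round(1),ray(w,c[i],.057).round(4))
cv2.imwrite('pics/w4c.png',w['color'][60:340,100:460,::-1])
E
```

```text
[ 0.56299431 -0.14107757  0.16162475] [-3.14134396e+00  8.27959229e-05  3.69822601e-01]
[276 194  24  23 360] [287.1 205. ] [ 0.5635 -0.1447  0.057 ]
```

View pics/w4c.png

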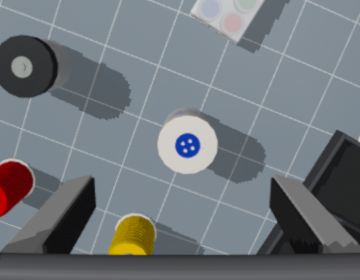

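Lid button is at full-frame (287,205), giving (0.5635, -0.144), consistent with the top view. Nothing lies in the finger paths.

Emit:
{"method": "arm_command", "body": {"increments": [{"slide": [0.0005,-0.001,-0.06],"yaw": 0,"gripper": 0.95},{"slide": [0.0005,-0.001,-0.11],"yaw": 0,"gripper": 0.95},{"slide": [0.0005,-0.001,-0.1325],"yaw": 0,"gripper": 0.95},{"slide": [0.0005,-0.001,-0.1325],"yaw": 0,"gripper": 0.95},{"slide": [0.0005,-0.001,-0.1325],"yaw": 0,"gripper": 0.4},{"slide": [0.0005,-0.001,-0.1325],"yaw": 0,"gripper": 0.4},{"slide": [0.0005,-0.001,-0.1325],"yaw": 0,"gripper": 0.4},{"slide": [0.0005,-0.001,-0.1325],"yaw": 0,"gripper": 0.4}], "grip_force": 20}}

```text
time_s: 13.35
ee_pos: [0.5636, -0.1433, 0.0296]
eef_rot: [3.141, -0.0, 0.369]
force: [0.1, -0.1, -0.2]
grip_width: 0.0528
```

Emit:
{"method": "arm_command", "body": {"increments": [{"slide": [0,0,0],"yaw": 0,"gripper": 0.4},{"slide": [0,0,0.03],"yaw": 0,"gripper": 0.4},{"slide": [0,0,0.08],"yaw": 0,"gripper": 0.4},{"slide": [0,0,0.12],"yaw": 0,"gripper": 0.4},{"slide": [0,0,0.12],"yaw": 0,"gripper": 0.4}]}}

```text
time_s: 13.98
ee_pos: [0.5645, -0.1435, 0.152]
eef_rot: [3.138, -0.004, 0.369]
force: [-0.6, -0.3, -2.6]
grip_width: 0.0473
```

Emit:
{"method": "arm_command", "body": {"increments": [{"slide": [-0.0905,0.485,0],"yaw": 0,"gripper": 0.4},{"slide": [-0.0905,0.485,0],"yaw": 0,"gripper": 0.4},{"slide": [-0.0905,0.485,0],"yaw": 0,"gripper": 0.4},{"slide": [-0.0905,0.485,0],"yaw": 0,"gripper": 0.4},{"slide": [-0.0905,0.485,0],"yaw": 0,"gripper": 0.4},{"slide": [-0.0905,0.485,0],"yaw": 0,"gripper": 0.4},{"slide": [-0.0905,0.485,0],"yaw": 0,"gripper": 0.4},{"slide": [-0.0905,0.485,0],"yaw": 0,"gripper": 0.4}]}}

```text
time_s: 14.98
ee_pos: [0.4716, 0.3436, 0.1475]
eef_rot: [3.141, 0.002, 0.369]
force: [1.1, 0.5, -1.3]
grip_width: 0.0474
```

Emit:
{"method": "arm_command", "body": {"increments": [{"slide": [0,0,0],"yaw": 0,"gripper": 0.4},{"slide": [0,0,0],"yaw": 0,"gripper": 0.4}]}}

```text
time_s: 15.22
ee_pos: [0.4726, 0.3412, 0.1478]
eef_rot: [3.141, 0.002, 0.369]
force: [0.9, -0.6, -1.9]
grip_width: 0.0472
```

Emit:
{"method": "arm_command", "body": {"increments": [{"slide": [0.001,0,-0.06],"yaw": 0,"gripper": 0.4},{"slide": [0.001,0,-0.1],"yaw": 0,"gripper": 0.4},{"slide": [0.001,0,-0.112],"yaw": 0,"gripper": 0.4},{"slide": [0.001,0,-0.112],"yaw": 0,"gripper": 0.4},{"slide": [0.001,0,-0.112],"yaw": 0,"gripper": 0.4},{"slide": [0.001,0,-0.112],"yaw": 0,"gripper": 0.4}]}}

```text
time_s: 15.98
ee_pos: [0.4745, 0.3421, 0.0386]
eef_rot: [-3.141, -0.002, 0.369]
force: [0.1, 0.9, -0.9]
grip_width: 0.0472
```

Emit:
{"method": "arm_command", "body": {"increments": [{"slide": [0,0,-0.003],"yaw": 0,"gripper": 0.4},{"slide": [0,0,-0.0045],"yaw": 0,"gripper": 0.4},{"slide": [0,0,-0.0045],"yaw": 0,"gripper": 0.4}]}}

```text
time_s: 16.35
ee_pos: [0.4742, 0.3419, 0.0335]
eef_rot: [-3.142, -0.001, 0.369]
force: [-2.2, -2.2, 7.3]
grip_width: 0.0475
```

Contact (Fz 7 N up). Release, rise, and go to the green spool.

Emit:
{"method": "arm_command", "body": {"increments": [{"slide": [0,0,0],"yaw": 0,"gripper": 0.72},{"slide": [0,0,0],"yaw": 0,"gripper": 0.72},{"slide": [0,0,0],"yaw": 0,"gripper": 0.72},{"slide": [0,0,0.03],"yaw": 0,"gripper": 0.72},{"slide": [0,0,0.08],"yaw": 0,"gripper": 0.72},{"slide": [0,0,0.12],"yaw": 0,"gripper": 0.72},{"slide": [0,0,0.13],"yaw": 0,"gripper": 0.72},{"slide": [0,0,0.13],"yaw": 0,"gripper": 0.72}]}}

```text
time_s: 17.35
ee_pos: [0.4738, 0.3418, 0.1623]
eef_rot: [-3.142, 0.0, 0.369]
force: [-0.2, -0.4, -0.7]
grip_width: 0.0672
```

Emit:
{"method": "arm_command", "body": {"increments": [{"slide": [0.2015,-0.2055,0],"yaw": 0,"gripper": 0.9},{"slide": [0.2015,-0.2055,0],"yaw": 0,"gripper": 0.9},{"slide": [0.2015,-0.2055,0],"yaw": 0,"gripper": 0.9},{"slide": [0.2015,-0.2055,0],"yaw": 0,"gripper": 0.9},{"slide": [0.2015,-0.2055,0],"yaw": 0,"gripper": 0.9},{"slide": [0.2015,-0.2055,0],"yaw": 0,"gripper": 0.9},{"slide": [0.2015,-0.2055,0],"yaw": 0,"gripper": 0.9},{"slide": [0.2015,-0.2055,0],"yaw": 0,"gripper": 0.9}]}}

```text
time_s: 18.35
ee_pos: [0.6747, 0.1374, 0.1623]
eef_rot: [-3.141, 0.001, 0.37]
force: [-0.6, -0.3, -0.3]
grip_width: 0.0845
```

```bash
python3 - <<'E'
from h import *
t=shot('top','top5'); s=shot('side','side5'); o=readout.get_obs(); print(o['ee_pos'],o['eef_rot'])
cv2.imwrite('pics/c5.png',np.hstack([cv2.resize(t['color'][180:280,95:195],(300,300)),s['color'][120:420,200:500]])[:,:,::-1])
E
```

```text
[0.67497164 0.13724536 0.16274207] [-3.14156080e+00  2.28544664e-07  3.70035335e-01]
```

View pics/c5.png

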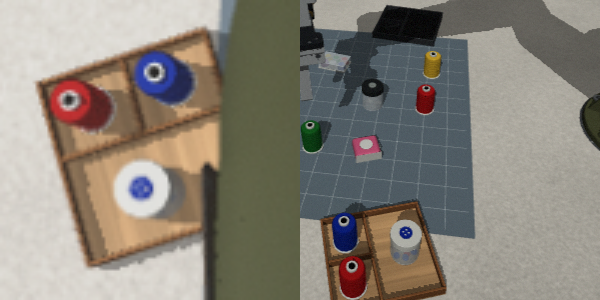

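Both views show red and blue upright in their own pockets and the jar upright in the bay. The green spool is next.

Emit:
{"method": "arm_command", "body": {"increments": [{"slide": [0,0,-0.06],"yaw": 0,"gripper": 0.9},{"slide": [0,0,-0.115],"yaw": 0,"gripper": 0.9},{"slide": [0,0,-0.137],"yaw": 0,"gripper": 0.9},{"slide": [0,0,-0.137],"yaw": 0,"gripper": 0.9},{"slide": [0,0,-0.137],"yaw": 0,"gripper": 0.3},{"slide": [0,0,-0.137],"yaw": 0,"gripper": 0.3},{"slide": [0,0,-0.137],"yaw": 0,"gripper": 0.3},{"slide": [0,0,-0.137],"yaw": 0,"gripper": 0.3}], "grip_force": 15}}

```text
time_s: 19.45
ee_pos: [0.6756, 0.1363, 0.0262]
eef_rot: [3.141, -0.001, 0.369]
force: [-0.1, -0.1, 0.5]
grip_width: 0.0482
```

Emit:
{"method": "arm_command", "body": {"increments": [{"slide": [0,0,0],"yaw": 0,"gripper": 0.3},{"slide": [0,0,0],"yaw": 0,"gripper": 0.3},{"slide": [0,0,0.03],"yaw": 0,"gripper": 0.3},{"slide": [0,0,0.08],"yaw": 0,"gripper": 0.3},{"slide": [0,0,0.12],"yaw": 0,"gripper": 0.3},{"slide": [0,0,0.12],"yaw": 0,"gripper": 0.3}]}}

```text
time_s: 20.2
ee_pos: [0.6767, 0.1365, 0.1494]
eef_rot: [3.14, -0.006, 0.369]
force: [0.5, 0.2, -0.5]
grip_width: 0.0373
```

Emit:
{"method": "arm_command", "body": {"increments": [{"slide": [-0.102,-0.4475,0],"yaw": -0.5,"gripper": 0.3},{"slide": [-0.102,-0.4475,0],"yaw": -0.5,"gripper": 0.3},{"slide": [-0.102,-0.4475,0],"yaw": -0.5,"gripper": 0.3},{"slide": [-0.102,-0.4475,0],"yaw": -0.5,"gripper": 0.3},{"slide": [-0.102,-0.4475,0],"yaw": -0.5,"gripper": 0.3},{"slide": [-0.102,-0.4475,0],"yaw": -0.5,"gripper": 0.3},{"slide": [-0.102,-0.4475,0],"yaw": -0.5,"gripper": 0.3},{"slide": [-0.102,-0.4475,0],"yaw": -0.5,"gripper": 0.3}]}}

```text
time_s: 21.2
ee_pos: [0.5718, -0.314, 0.1441]
eef_rot: [-3.141, 0.002, -0.134]
force: [-0.5, 0.6, -0.8]
grip_width: 0.0376
```

Emit:
{"method": "arm_command", "body": {"increments": [{"slide": [0,0,0],"yaw": 0,"gripper": 0.3},{"slide": [0,0,0],"yaw": 0,"gripper": 0.3}]}}

```text
time_s: 21.45
ee_pos: [0.5739, -0.3096, 0.1452]
eef_rot: [-3.141, 0.001, -0.13]
force: [0.7, 0.1, -0.4]
grip_width: 0.0374
```

```bash
python3 - <<'E'
from h import *
w=shot('wrist','w6'); o=readout.get_obs(); print(o['ee_pos'],o['eef_rot'],o['force'])
c,s=np.cos(-.137),np.sin(-.137)
im=cv2.convertScaleAbs(w['color'][:,:,::-1],alpha=1.8)
def T(x,y,z): return [.5216+c*x-s*y,-.342+s*x+c*y,z]
for (x0,x1,y0,y1) in [(.014,.08,.002,.074),(.014,.08,-.074,-.002),(-.08,.010,-.074,.074)]:
    q=proj(w,[T(x0,y0,.018),T(x1,y0,.018),T(x1,y1,.018),T(x0,y1,.018)])
    cv2.polylines(im,[q.astype(int)],True,(255,0,255),1)
cv2.imwrite('pics/w6o.png',im)
E
```

```text
[ 0.57401376 -0.30947375  0.14541339] [-3.1412293e+00  3.4561937e-04 -1.2930878e-01] [-0.461301    1.24149997 -0.51817647]
```

View pics/w6o.png

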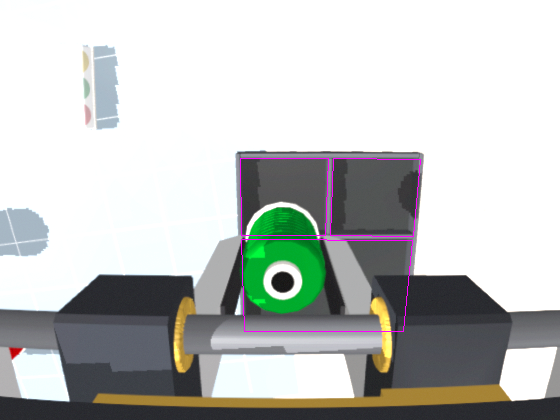

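Overlay matches the dark tray walls within ~2 px (divider column 329, far wall row 157).

Emit:
{"method": "arm_command", "body": {"increments": [{"slide": [0,-0.001,-0.06],"yaw": 0,"gripper": 0.3},{"slide": [0,-0.001,-0.1],"yaw": 0,"gripper": 0.3},{"slide": [0,-0.001,-0.112],"yaw": 0,"gripper": 0.3},{"slide": [0,-0.001,-0.112],"yaw": 0,"gripper": 0.3},{"slide": [0,-0.001,-0.112],"yaw": 0,"gripper": 0.3},{"slide": [0,-0.001,-0.112],"yaw": 0,"gripper": 0.3}]}}

```text
time_s: 22.25
ee_pos: [0.5741, -0.3125, 0.0352]
eef_rot: [3.141, -0.002, -0.131]
force: [0.3, -1.2, -0.3]
grip_width: 0.0375
```

Emit:
{"method": "arm_command", "body": {"increments": [{"slide": [0,0,-0.004],"yaw": 0,"gripper": 0.3},{"slide": [0,0,-0.0052],"yaw": 0,"gripper": 0.3},{"slide": [0,0,-0.0052],"yaw": 0,"gripper": 0.3}]}}

```text
time_s: 22.62
ee_pos: [0.5738, -0.3124, 0.0297]
eef_rot: [3.141, -0.001, -0.131]
force: [-2.8, 2.2, 9.9]
grip_width: 0.0375
```

Contact. Release, rise, then go towards the tape.

Emit:
{"method": "arm_command", "body": {"increments": [{"slide": [0,0,0],"yaw": 0,"gripper": 0.6},{"slide": [0,0,0],"yaw": 0,"gripper": 0.6},{"slide": [0,0,0],"yaw": 0,"gripper": 0.6},{"slide": [0,0,0.03],"yaw": 0,"gripper": 0.6},{"slide": [0,0,0.08],"yaw": 0,"gripper": 0.6},{"slide": [0,0,0.12],"yaw": 0,"gripper": 0.6},{"slide": [0,0,0.14],"yaw": 0,"gripper": 0.6},{"slide": [0,0,0.14],"yaw": 0,"gripper": 0.6}]}}

```text
time_s: 23.62
ee_pos: [0.5739, -0.3125, 0.1698]
eef_rot: [3.141, -0.002, -0.131]
force: [-0.2, -0.1, -1.0]
grip_width: 0.0563
```

```bash
python3 - <<'E'
from h import *
w=load('w1')
h=cv2.cvtColor(w['color'],cv2.COLOR_RGB2HSV).astype(int); m=((h[...,0]>155)&(h[...,0]<178)&(h[...,1]>80)); m[:,170:]=0; m[:190]=0; m[275:]=0
n,l,s,c=cv2.connectedComponentsWithStats(m.astype(np.uint8)); k=1+np.argmax(s[1:,4]); print(s[k])
r=cv2.minAreaRect(np.argwhere(l==k)[:,::-1].astype(np.float32)); print(r)
P=[ray(w,q,.015) for q in cv2.boxPoints(r)]
for p,q in zip(cv2.boxPoints(r),P): print(p,q.round(4))
for i in range(4): d=P[(i+1)%4]-P[i]; print(np.linalg.norm(d).round(4),np.degrees(np.arctan2(d[1],d[0])).round(1))
cv2.imwrite('pics/tape.png',cv2.resize(w['color'][195:270,80:165,::-1],None,fx=6,fy=6,interpolation=cv2.INTER_CUBIC))
E
```

```text
[  98  207   54   53 2030]
((124.5, 233.0), (52.0, 53.0), 90.0)
[ 98. 207.] [0.5839 0.1656 0.015 ]
[151. 207.] [0.6052 0.1176 0.015 ]
[151. 259.] [0.5548 0.1004 0.015 ]
[ 98. 259.] [0.5321 0.15   0.015 ]
0.0525 -66.1
0.0533 -161.1
0.0545 114.6
0.0541 16.8
```

View pics/tape.png

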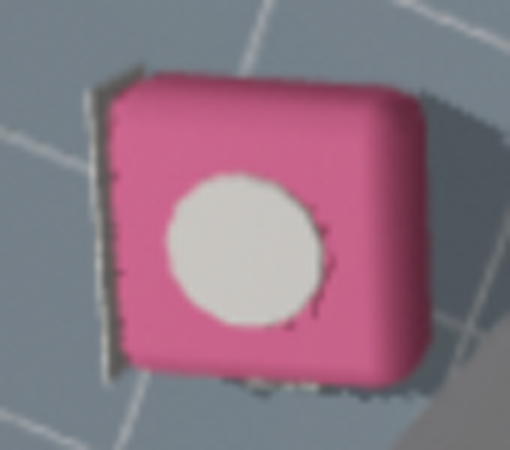

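The crop shows the button at (121,237), plus a grey strip along the left edge and something grey at the lower edge. Which one is the tab is unclear, so I'll look again from above.

Emit:
{"method": "arm_command", "body": {"increments": [{"slide": [-0.007,0.447,0],"yaw": 0.49,"gripper": 0.9},{"slide": [-0.007,0.447,0],"yaw": 0.49,"gripper": 0.9},{"slide": [-0.007,0.447,0],"yaw": 0.49,"gripper": 0.9},{"slide": [-0.007,0.447,0],"yaw": 0.49,"gripper": 0.9},{"slide": [-0.007,0.447,0],"yaw": 0.49,"gripper": 0.9},{"slide": [-0.007,0.447,0],"yaw": 0.49,"gripper": 0.9},{"slide": [-0.007,0.447,0],"yaw": 0.49,"gripper": 0.9},{"slide": [-0.007,0.447,0],"yaw": 0.49,"gripper": 0.9}]}}

```text
time_s: 24.62
ee_pos: [0.5654, 0.1381, 0.1668]
eef_rot: [-3.141, 0.002, 0.363]
force: [-0.1, -0.8, 0.4]
grip_width: 0.0847
```

Emit:
{"method": "arm_command", "body": {"increments": [{"slide": [0,0,-0.03],"yaw": 0,"gripper": 0.9},{"slide": [0,0,-0.03],"yaw": 0,"gripper": 0.9},{"slide": [0,0,-0.03],"yaw": 0,"gripper": 0.9}]}}

```text
time_s: 25.0
ee_pos: [0.5667, 0.1342, 0.1389]
eef_rot: [3.142, -0.0, 0.358]
force: [0.3, 0.4, 0.4]
grip_width: 0.0847
```

```bash
python3 - <<'E'
from h import *
w=shot('wrist','w7'); o=readout.get_obs(); print(o['ee_pos'],o['eef_rot'])
print(proj(w,[[.567,.1345,.022]]))
h=cv2.cvtColor(w['color'],cv2.COLOR_RGB2HSV).astype(int); m=((h[...,0]>155)&(h[...,0]<178)&(h[...,1]>80))
n,l,s,c=cv2.connectedComponentsWithStats(m.astype(np.uint8)); k=1+np.argmax(s[1:,4]); print(s[k])
r=cv2.minAreaRect(np.argwhere(l==k)[:,::-1].astype(np.float32)); print(r)
P=[ray(w,q,.014) for q in cv2.boxPoints(r)]; print(np.mean(P,0))
for i in range(4): d=P[(i+1)%4]-P[i]; print(np.linalg.norm(d).round(4),np.degrees(np.arctan2(d[1],d[0])).round(1))
x,y,a,b=s[k][:4]; cv2.imwrite('pics/w7c.png',cv2.resize(w['color'][y-25:y+b+25,x-40:x+a+40,::-1],None,fx=4,fy=4,interpolation=cv2.INTER_CUBIC)); print(x,y)
E
```

```text
[0.5668628  0.1342392  0.13928412] [ 3.14137948e+00 -8.55329961e-04  3.57991961e-01]
[[282.61593362 200.1183825 ]]
[ 253  167   60   60 2729]
((282.5, 196.5), (59.0, 59.0), 90.0)
[0.56770012 0.13485719 0.014     ]
0.048 -69.5
0.05 -158.4
0.0498 110.5
0.05 19.5
253 167
```

View pics/w7c.png

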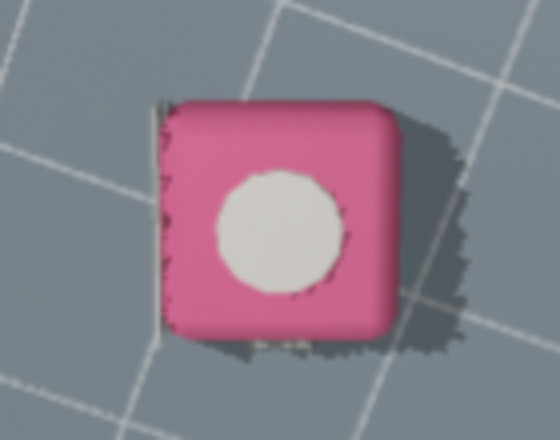

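```bash
python3 - <<'E'
from h import *
s=load('side0'); cv2.imwrite('pics/ts.png',cv2.resize(s['color'][245:295,235:300,::-1],None,fx=8,fy=8,interpolation=cv2.INTER_CUBIC))
E
```

```text
(no output)
```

View pics/ts.png

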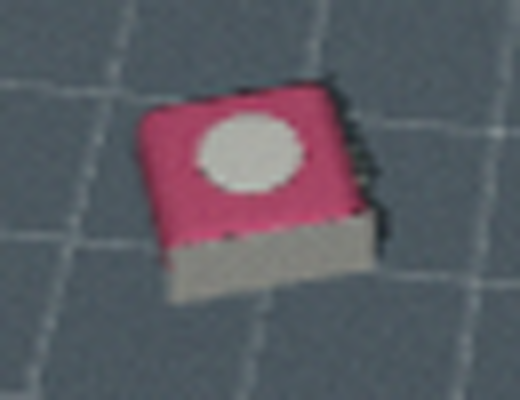

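The side crop shows a grey plate, about full width and height, standing on the tape's +y side (bottom edge of crop). The small tab is on the near (−x) side, centred. I'll grip along the tape's x, with the pads shifted 16 mm to its −y half, which clears both the tab and the plate.

Emit:
{"method": "arm_command", "body": {"increments": [{"slide": [0.006,-0.015,0],"yaw": 0.18,"gripper": 1.0},{"slide": [0.006,-0.015,0],"yaw": 0.36,"gripper": 1.0},{"slide": [0.006,-0.015,0],"yaw": 0.54,"gripper": 1.0},{"slide": [0.006,-0.015,0],"yaw": 0.72,"gripper": 1.0},{"slide": [0.006,-0.015,0],"yaw": 0.9,"gripper": 1.0},{"slide": [0.006,-0.015,0],"yaw": 1.08,"gripper": 1.0},{"slide": [0.006,-0.015,0],"yaw": 1.26,"gripper": 1.0},{"slide": [0.006,-0.015,0],"yaw": 1.44,"gripper": 1.0}]}}

```text
time_s: 26.05
ee_pos: [0.5728, 0.1195, 0.1395]
eef_rot: [3.14, 0.0, 1.804]
force: [0.2, 0.3, 0.2]
grip_width: 0.0943
```

Emit:
{"method": "arm_command", "body": {"increments": [{"slide": [0,0,-0.03],"yaw": 0.131,"gripper": 1.0},{"slide": [0,0,-0.07],"yaw": 0.131,"gripper": 1.0},{"slide": [0,0,-0.09],"yaw": 0.131,"gripper": 1.0},{"slide": [0,0,-0.09],"yaw": 0.131,"gripper": 1.0},{"slide": [0,0,-0.09],"yaw": 0.131,"gripper": 1.0}]}}

```text
time_s: 26.68
ee_pos: [0.5732, 0.1198, 0.05]
eef_rot: [3.14, 0.0, 1.93]
force: [-1.0, 1.1, 0.5]
grip_width: 0.0941
```

```bash
python3 - <<'E'
from h import *
w=shot('wrist','w8'); s=shot('side','s8'); o=readout.get_obs(); print(o['ee_pos'],o['eef_rot'],o['grip_width'])
cv2.imwrite('pics/c8.png',np.hstack([w['color'][120:420,100:460],cv2.resize(s['color'][210:310,190:330],(420,300))])[:,:,::-1])
E
```

```text
[0.57316175 0.11982248 0.04993989] [3.13945789e+00 4.62794924e-04 1.92970270e+00] 0.0941247411659549
```

View pics/c8.png

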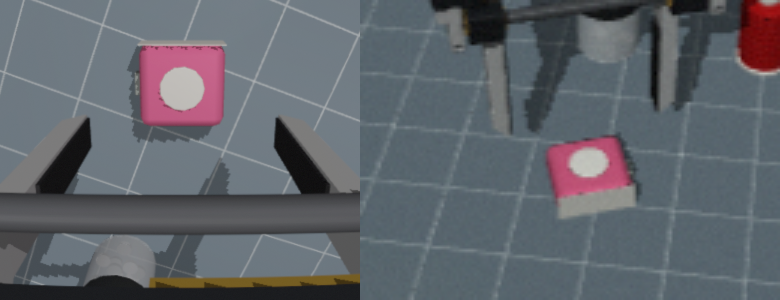

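The plate is on the far side of the tape in this view and the tab is on the left; both fingers are clear. Descend and grip.

Emit:
{"method": "arm_command", "body": {"increments": [{"slide": [0,0,-0.03],"yaw": 0,"gripper": 1.0},{"slide": [0,0,-0.044],"yaw": 0,"gripper": 1.0},{"slide": [0,0,-0.044],"yaw": 0,"gripper": 1.0},{"slide": [0,0,-0.044],"yaw": 0,"gripper": 0.4},{"slide": [0,0,-0.044],"yaw": 0,"gripper": 0.4},{"slide": [0,0,-0.044],"yaw": 0,"gripper": 0.4},{"slide": [0,0,-0.044],"yaw": 0,"gripper": 0.4},{"slide": [0,0,-0.044],"yaw": 0,"gripper": 0.4}], "grip_force": 25}}

```text
time_s: 27.78
ee_pos: [0.5725, 0.1198, 0.0046]
eef_rot: [3.141, -0.0, 1.93]
force: [-1.3, 0.3, 0.4]
grip_width: 0.0497
```

Emit:
{"method": "arm_command", "body": {"increments": [{"slide": [0,0,-0.0],"yaw": 0,"gripper": 0.4},{"slide": [0,0,0],"yaw": 0,"gripper": 0.4}]}}

```text
time_s: 28.02
ee_pos: [0.5725, 0.1198, 0.0046]
eef_rot: [3.142, 0.0, 1.93]
force: [0.3, 0.3, 2.0]
grip_width: 0.0497
```

Width 49.7 mm, so the pads are on the case and clear of the tab. Lift and check.

Emit:
{"method": "arm_command", "body": {"increments": [{"slide": [0,0,0.01],"yaw": 0,"gripper": 0.4},{"slide": [0,0,0.03],"yaw": 0,"gripper": 0.4},{"slide": [0,0,0.06],"yaw": 0,"gripper": 0.4},{"slide": [0,0,0.09],"yaw": 0,"gripper": 0.4},{"slide": [0,0,0.12],"yaw": 0,"gripper": 0.4},{"slide": [0,0,0.12],"yaw": 0,"gripper": 0.4}]}}

```text
time_s: 28.78
ee_pos: [0.5736, 0.12, 0.1278]
eef_rot: [3.136, 0.001, 1.93]
force: [-0.4, 0.1, -1.6]
grip_width: 0.0501
```

```bash
python3 - <<'E'
from h import *
w=shot('wrist','w9'); s=shot('side','s9'); o=readout.get_obs(); print(o['ee_pos'],o['eef_rot'],o['grip_width'],o['force'])
cv2.imwrite('pics/c9.png',np.hstack([w['color'][120:420,100:460],cv2.resize(s['color'][180:310,170:350],(415,300))])[:,:,::-1])
E
```

```text
[0.57224156 0.11976753 0.12454868] [3.14139459e+00 5.39804342e-05 1.92981349e+00] 0.050032967520073135 [-0.14398028 -0.24908375 -1.65432161]
```

View pics/c9.png

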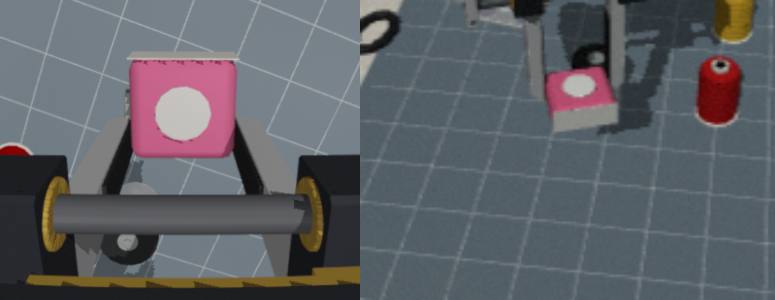

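The grey plate came up with the tape, so it is part of the case. The tape hangs level. On to the dark bay.

Emit:
{"method": "arm_command", "body": {"increments": [{"slide": [-0.0717,-0.459,0],"yaw": 0.18,"gripper": 0.4},{"slide": [-0.0717,-0.459,0],"yaw": 0.36,"gripper": 0.4},{"slide": [-0.0717,-0.459,0],"yaw": 0.54,"gripper": 0.4},{"slide": [-0.0717,-0.459,0],"yaw": 0.72,"gripper": 0.4},{"slide": [-0.0717,-0.459,0],"yaw": 0.9,"gripper": 0.4},{"slide": [-0.0717,-0.459,0],"yaw": 1.075,"gripper": 0.4},{"slide": [-0.0717,-0.459,0],"yaw": 1.075,"gripper": 0.4},{"slide": [-0.0717,-0.459,0],"yaw": 1.075,"gripper": 0.4}]}}

```text
time_s: 29.88
ee_pos: [0.4996, -0.341, 0.1232]
eef_rot: [3.141, -0.002, 3.005]
force: [1.0, 0.7, -1.8]
grip_width: 0.0499
```

Emit:
{"method": "arm_command", "body": {"increments": [{"slide": [0,0,0],"yaw": 0,"gripper": 0.4},{"slide": [0,0,0],"yaw": 0,"gripper": 0.4}]}}

```text
time_s: 30.12
ee_pos: [0.5004, -0.3385, 0.1234]
eef_rot: [3.14, -0.002, 3.005]
force: [0.2, -1.0, -0.9]
grip_width: 0.0499
```

Emit:
{"method": "arm_command", "body": {"increments": [{"slide": [0,0,-0.05],"yaw": 0,"gripper": 0.4},{"slide": [0,0,-0.09],"yaw": 0,"gripper": 0.4},{"slide": [0,0,-0.107],"yaw": 0,"gripper": 0.4},{"slide": [0,0,-0.11],"yaw": 0,"gripper": 0.4},{"slide": [0,0,-0.11],"yaw": 0,"gripper": 0.4},{"slide": [0,0,-0.11],"yaw": 0,"gripper": 0.4}]}}

```text
time_s: 30.88
ee_pos: [0.5013, -0.3396, 0.0159]
eef_rot: [-3.141, 0.002, 3.005]
force: [-0.5, -0.1, -1.2]
grip_width: 0.0497
```

Emit:
{"method": "arm_command", "body": {"increments": [{"slide": [0,0,-0.004],"yaw": 0,"gripper": 0.4},{"slide": [0,0,-0.0065],"yaw": 0,"gripper": 0.4},{"slide": [0,0,-0.0065],"yaw": 0,"gripper": 0.4}]}}

```text
time_s: 31.25
ee_pos: [0.5009, -0.3393, 0.0085]
eef_rot: [-3.141, 0.0, 3.005]
force: [-1.5, 1.7, 5.9]
grip_width: 0.0498
```

Contact. Release, rise and go clear toward the start.

Emit:
{"method": "arm_command", "body": {"increments": [{"slide": [0,0,0],"yaw": 0,"gripper": 0.75},{"slide": [0,0,0],"yaw": 0,"gripper": 0.75},{"slide": [0,0,0],"yaw": 0,"gripper": 0.75},{"slide": [0,0,0.03],"yaw": 0,"gripper": 0.75},{"slide": [0,0,0.08],"yaw": 0,"gripper": 0.75},{"slide": [0,0,0.13],"yaw": 0,"gripper": 0.75},{"slide": [0,0,0.18],"yaw": 0,"gripper": 0.75},{"slide": [0,0,0.2],"yaw": 0,"gripper": 0.75}]}}

```text
time_s: 32.25
ee_pos: [0.5013, -0.3396, 0.2113]
eef_rot: [-3.14, 0.004, 3.005]
force: [-0.5, 0.3, -0.7]
grip_width: 0.0705
```

Emit:
{"method": "arm_command", "body": {"increments": [{"slide": [-0.2,-0.16,0],"yaw": 0,"gripper": 0.75},{"slide": [-0.2,-0.16,0],"yaw": 0,"gripper": 0.75},{"slide": [-0.2,-0.16,0],"yaw": 0,"gripper": 0.75},{"slide": [-0.2,-0.16,0],"yaw": 0,"gripper": 0.75},{"slide": [-0.2,-0.16,0],"yaw": 0,"gripper": 0.75},{"slide": [-0.2,-0.16,0],"yaw": 0,"gripper": 0.75}]}}

```text
time_s: 33.0
ee_pos: [0.3008, -0.4991, 0.2079]
eef_rot: [3.141, 0.0, 3.004]
force: [0.8, -0.2, 0.1]
grip_width: 0.0704
```

```bash
python3 - <<'E'
from h import *
t=shot('top','top9'); s=shot('side','s10'); o=readout.get_obs(); print(o['time_s'],o['ee_pos'],o['force'])
A=cv2.resize(t['color'][140:290,90:460],(740,300)); B=cv2.convertScaleAbs(cv2.resize(t['color'][185:280,370:450],(252,300)),alpha=1.8)
C=cv2.resize(s['color'][110:235,190:390],(480,300))
cv2.imwrite('pics/fin.png',np.vstack([A,np.hstack([B,C[:, :]]) if 0 else np.hstack([B,C,np.zeros((300,8,3),np.uint8)])])[:,:,::-1])
E
```

```text
33.1 [ 0.30176185 -0.49849779  0.20796171] [-0.4977861   0.0566192   0.53055953]
```

View pics/fin.png

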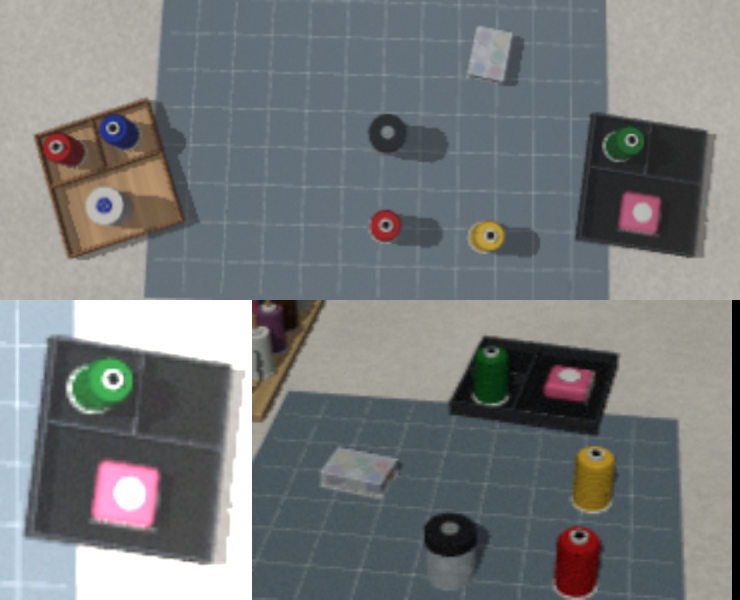

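All five items sit as asked, and the yellow spool, stud jar, bobbin box and near red spool are still where they stood.

```bash
python3 -c "
from h import *
print(job.hand_in())"
```

```text
the job is handed in; nothing more can be done
None
```

I made up both trays and handed the job in at about 33 s of the 115 s allowed; `hand_in` gives no verdict. I worked in the order given: the wooden tray first, then the charcoal one.

- **Wooden tray:** the red thread (the far one of the two) and the blue thread each stand in a pocket, and the white-lidded jar stands in the bay.
- **Charcoal tray:** the green thread stands in a pocket, and the pink tape measure lies flat in the bay with its button up.

**Last checks:** the final top view shows all five items in place and upright or flat; the last side view confirms the charcoal tray, and a mid-job side view the wooden one. The yellow thread, stud jar, bobbin box and near red thread had not moved by eye. The arm was clear of everything, and the highest force I read was about 10 N, at a set-down.

**Disagreements:**
- **Tape measure:** it has a grey plate on one side that the description doesn't mention. I gripped the other pair of sides, and the plate lifted with the case, so it is part of it.
- **Position estimates:** the top and side cameras differed by up to 8 mm on the jar's position. A closer look with the wrist camera settled it before I gripped.

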